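Pin and pack a seat side plate in its fixture, and hold it down flush

TASK

A steel seat side plate lies in the grey assembly fixture, its free end pushed up by a spring plunger: push the orange-handled locating pin fully down through the plate's round hole into the bush below it, then slide the tongue of the blue-gripped packer right in from the free end, over whichever of the two rests leaves a gap wide enough for it, until its grip stands close to the plate's edge, and let go of it. Then press the plate's free end down with the fingertips until the plate sits flush on both the packer and the taller rest, and finish while still holding it pressed there, as it springs up again if let go. Do not force the packer into the narrow gap, and leave the other things on the bench where they are.

Things in the scene. Friction and masses are not known exactly. Their poses are not given: they have to be found in the camera images.
- fixture: Grey fixture fixed on the bench, base 150 (x) x 310 (y) x 15 mm. Origin: centre of its underside; z up; y runs lengthwise to the plate's free end. At y = -95 a rear rest block (90 x 40 mm, top 45 mm high) with the bush; at y = 70 the spring plunger; near y = 87 two rests. Two 10 mm side dowels at x = +-56.5, y = 0, 58 mm high, flank the plate loosely.
- bush (a point): Centre of the mouth of the bush (12 mm hole, 27 mm deep) in the rear rest block, 42 mm above the bench, at x = 0, y = -95 mm in the fixture; the plate lies on two lands 3 mm higher. The plate's 13.5 mm hole lies right over it (within about 1 mm); the plate's top there is 51.5 mm above the bench. Axes as the fixture's.
- rest_low: The lower of two like blackened steel rests (36 mm in x, 65 mm in y) under the plate's free end. Top 37 mm above the bench. Origin: centre of its underside, 15 mm above the bench; axes as the fixture's. At x = +32 or -32 (varies), y = 87.5 mm in the fixture; stands out 25 mm beyond the plate's edge. Gap under the raised plate about 13 mm, wide enough for the packer.
- rest_high: The taller black rest, at the other side (x = -32 or +32 mm, y = 87.5 mm in the fixture), same length and width, top 45 mm above the bench. Origin: centre of its underside, 15 mm above the bench. Gap below the raised plate here: about 5 mm, too narrow for the packer.
- plate_press (a point): The place to press: on the plate's top, on its centre line, 25 mm in from its free edge, above the plunger and midway between the rests. 56 mm above the bench while the plunger holds the plate up, 51 mm when flush. y towards the free edge, which lies at y = 95 mm in the fixture.
- plate_left (a point): Point on the plate's underside 25 mm in from the free edge and 32 mm to the plate's -x side, above the middle of one rest: 50 mm above the bench at the start, 45 mm when flush.
- plate_right (a point): The same on the plate's +x side, above the middle of the other rest: 50 mm above the bench at the start, 45 mm when flush.
- plate: Seat side plate, bare steel, 100 (x) x 220 (y) x 6 mm, 0.8 kg, flanges 15 mm high along the middle of its long sides. Origin: centre of its underside; y towards the free edge (110 mm off). 13.5 mm pin hole 80 mm from the origin towards -y; also a 36 mm and two 9 mm holes. Lies loose on rear rest block and plunger, tilted up 1.5 degrees to the free end.
- plunger (a joint): Spring plunger under the plate's free end: 0 when fully up (plate raised), about 0.005 (m) when the plate is flush. Pushes up with 8 N at 0 and 12 N at 0.005; the plate's weight takes about 4 N of it, so some 8 N on plate_press brings it flush and about 15 N holds it firmly.
- pin_grip (a point): Centre of the locating pin's orange handle (18 mm diameter, 40 mm tall), z up. Below it a steel shank, 10 mm diameter, 38 mm long, nose tapered: the handle's lower face is 20 mm and the nose 58 mm below this point. Stands at the start in a hole of the pin block, this point 62 mm above the bench. When home the nose is on the bush's floor and the handle 1.5 mm clear of the plate, this point 73 mm above the bench.
- pin_block: Wooden tool block fixed on the bench, 150 (x) x 50 (y) x 40 mm, origin at the centre of its underside. Two 12 mm holes, 36 mm deep, along its x axis at -50 and +50 mm; the pin stands in one and a punch in the other (which is which varies).
- packer_grip (a point): Centre of the packer's upright blue grip, 32 (x) x 12 (y) x 50 mm tall. A steel tongue, 8 mm thick, 32 wide, runs from its foot towards -y, the nose 51 mm from this point in plan; tongue underside 33 mm below this point. Lies on the bench at the start, z up, 0.2 kg. To go in, its y axis must point as the fixture's (tongue towards the rear rest block).
- punch: Dark steel centre punch, 120 mm, 11 mm diameter, upright in the other hole of the pin block; leave it.
- hammer: Hammer lying on the bench beyond the fixture; leave it.
- wrench: Steel wrench lying on the bench between the robot and the fixture; leave it.
- threadlock: Small red bottle with white cap, 34 mm diameter, 95 mm tall; leave it.
- grease: White jar, 90 mm diameter, 75 mm tall; leave it.
- bolt: Steel bolt standing on its head, 52 mm tall; leave it.
- pliers: Pliers with red handles lying on the bench; leave them.
Things that resemble listed ones, but are neither listed nor needed, are in the scene too. There is more than one size of the part that bears pin_grip; the job needs the smallest.

How it is judged (in metres and radians):
On the way, in this order (a step that is already met when the one before it is completed fails the run):
1. the pin is fully down through the plate's hole in the bush (horizontal distance between pin_grip and bush below 0.006 m and z of pin_grip in the frame of bush between 0.026 and 0.035 m and angle between pin_grip's own z axis and vertical below 0.12 rad and y of pin_grip in the frame of plate between -0.086 and -0.074 m), for 0.2 s.
2. the packer lies in the wide gap on the low rest, right in, and is let go, with the pin still home (all of step 1 and x of packer_grip in the frame of rest_low between -0.01 and 0.01 m and y of packer_grip in the frame of rest_low between 0.01 and 0.0335 m and z of packer_grip in the frame of rest_low between 0.0525 and 0.0575 m and angle between the y axis of packer_grip and the y axis of rest_low, either way round below 0.2 rad and angle between packer_grip's own z axis and vertical below 0.1 rad and contact force between the fingers and packer below 0.2 N), for 0.2 s.
At the end, for the whole second after the job is handed in: Fingers press the plate (over 3 N) flush within 1.5 mm on packer and tall rest, plunger in over 3.5 mm. Packer flat on the low rest: within 10 mm of its centre line, 0.2 rad, grip at most 20 mm from the plate's edge. Pin upright, within 4 mm of fully down. Packer and pin let go (all of step 2 and z of plate_left in the frame of fixture between 0.043 and 0.0465 m and z of plate_right in the frame of fixture between 0.043 and 0.0465 m and contact force between the fingers and plate above 3 N and contact force between plate and packer above 0.5 N and contact force between plate and rest_high above 0.5 N and contact force between the fingers and pin below 0.2 N and value of joint plunger above 0.0035 m); the arm keeps its last pose, push and grip.
It fails at once if a bystander is moved more than 30 mm or upset (distance of any of punch, hammer, wrench, threadlock, grease, bolt, pliers from where it was at the start of the episode above 0.03 m or angle between any of punch, threadlock, grease, bolt's own z axis and vertical above 0.6 rad).
It fails at once if the packer is forced at the narrow gap (over 10 N against the tall rest) (contact force between packer and rest_high above 10 N).
It also fails if it takes over 64 s, if anything falls off the work surface, if the arm or the gripper's body presses on something with over 40 N, if the wrist force passes 120 N, or if a joint passes its speed limit or range.

ROBOT

A 6-joint arm with a two-finger parallel gripper is mounted at the origin on the work surface. World frame = base frame: x ahead of the robot, y to its left, z up, the work surface at z = 0. Lengths are in mm, angles in rad, forces in N, time in s.
With the tool pointing down it reaches from about 350 to 775 mm from the base axis. Payload 7.3 kg.
Tool frame: the origin (TCP) lies on the mounting face of the last link; the fingertips stand 178 mm ahead of it and the grasp point (between the pads) lies 159 mm ahead of it (bot.grip_point_offset is the distance from the TCP to the grasp point, in mm); x points along the fingers, y is the direction in which the jaws open and shut, and the axes are right-handed (so a half turn about x gives the same grasp; the last joint's range is limited). The gripper opens to 92 mm and grips with 3 to 60 N. Pads are 19 mm wide; open, the fingers measure 130 mm over their backs; the gripper's body (75 mm by 190 mm) begins 47 mm behind the grasp point.
Start: joints at [-1.442, 0.342, 1.524, -0, 1.275, -0.146], TCP at [142.481, -505.299, 404.741] pointing down, gripper open.
Joint ranges: [-2.53, 2.53], [-0.77, 2.02], [0.04, 2.7], [-1, 4.14], [0.28, 2.66], [-3.11, 3.11]. Speed limits (rad/s): [2.57, 2.57, 3.14, 3.14, 3.14, 3.14].

INTERFACE

Orientations are given as [roll, pitch, yaw] about the fixed x, y, z axes, in that order (R = Rz(yaw) Ry(pitch) Rx(roll)).
In Python, from plant import bot gives the robot as it stands.
- The arm moves only by the tool arm_command, never from a script. Its argument "moves" is a list of rows, each a list of 5 numbers: the shift along the tool's x, y, z in cm, then the turn about the tool's x in degrees, then the opening, from 0 (shut) to 1 (fully open). A call has 1 to 10 rows; each row is the pose to reach, as a shift and turn from the pose measured when the call began, along the tool's axes at that moment; what a row does not reach only later rows make up. A row lasts 1/10 s, in which the tool goes at most 50 mm and 8.59 degrees, less where a joint would pass 70% of its speed; a pose out of reach is approached as far as the arm can. A call with a gripper value outside its range is refused whole. The fingers move at their own pace and stop on an object; the grip force is fixed at half the most. Time passes only in rows, so rows that repeat a pose let the fingers close. It gives the time, the measured TCP pose, the force and the opening at its end, in the units of the state.
- bot.get_obs(): the state, without advancing time (a new reading comes with each control period).
- bot.capture(name): name is "scene" or "top" or "wrist"; returns a dict with "frame" (400x640x3 uint8, blue, green, red), "K" (3x3 intrinsics, pixels), "origin" and "orientation" of the camera in the world; the wrist camera has in their place "T_tool_cam" (4x4, takes a point from camera to tool coordinates, whose origin is the TCP and whose axes are the tool frame's). Camera axes: x right, y down, z forward; pixel columns grow to the right and rows downward; lengths in mm; the calibration is good to about 2 mm. A picture is of the moment at which its call begins: read the wrist's pose just before it. There is no depth.
- bot.close_job(): hands the job in, once; it reports no verdict.
The state is a dict: "time": time; "joint_positions": joint angles; "dq": joint speeds; "tau": joint torques, N m; "tool_pos": TCP position; "tcp_rot": TCP orientation; "contact_force": force on the tool from outside, world axes, zero at the start; "moment": the same for the moment, N m; "grip_width": finger opening in mm.
Only numpy, scipy, OpenCV 4.12 (cv2) and the standard library are available. Lean on these libraries where they do the work, as an engineer would, in place of code of your own. Each camera call takes 0.05 s, during which the arm holds its last target.

## Working session

There is one attempt and no reset: what is moved stays moved. The work goes in short steps, Python scripts to look and compute and a tool call to move; the robot and the scene stay as the last step left them, time stands still between calls to the robot, and variables do not carry over. Pictures are saved under pics/ and viewed, and the job is handed in when it is done.

Besides the shell and the picture viewer there is one more tool, called after "Request:" as name(argument=value, ...) on one line, values as JSON. arm_command: Moves the arm, as the interface text tells. Its arguments: {"type":"object","properties":{"moves":{"type":"array"}},"required":["moves"]}

```bash
ls; mkdir -p pics; python3 - <<'E'
from plant import bot
import cv2
o=bot.get_obs()
print(o)
for n in ("scene","top","wrist"):
    c=bot.capture(n); cv2.imwrite(f"pics/{n}0.png",c["frame"]); print({k:(v.tolist() if hasattr(v,'tolist') else v) for k,v in c.items() if k!="frame"})
print(bot.grip_point_offset)
E
```

```text
pics
{'time': 0.0, 'joint_positions': array([-1.44199393e+00,  3.42664886e-01,  1.52504349e+00,  8.24455642e-06,
        1.27541939e+00, -1.45995661e-01]), 'dq': array([ 0.00055655,  0.00044989, -0.00013118, -0.00025315,  0.00072483,
       -0.00154317]), 'tau': array([ 2.49384168e-03, -4.31240773e+01, -2.44221818e+01,  7.18382397e-02,
        5.60151483e-02, -1.67028834e-04]), 'tool_pos': array([ 142.46451898, -505.13849953,  404.06554747]), 'tcp_rot': array([-1.7219276 ,  1.56926119,  1.69446071]), 'contact_force': array([0.09110061, 0.37433916, 0.09766042]), 'moment': array([-0.03330096, -0.03372332,  0.05189116]), 'grip_width': 91.81807246544012}
{'K': [[491.5754445772978, 0.0, 320.01144038958046], [0.0, 491.5754445772978, 203.24299683041073], [0.0, 0.0, 1.0]], 'origin': [1507.0083620514345, -295.68833405380843, 669.0240018522189], 'orientation': [-2.1147773506274827, 0.010377918680920306, 1.2628316518721674]}
{'K': [[498.5734246540799, 0.0, 322.4062556884329], [0.0, 498.5734246540799, 193.3903116015449], [0.0, 0.0, 1.0]], 'origin': [486.9002906704724, 15.302755845606896, 1569.9794357097435], 'orientation': [-3.086280161053062, 0.0010957322689721938, -1.5603844523533823]}
{'K': [[292.14955038365, 0.0, 321.4776303301977], [0.0, 292.14955038365, 198.22745467827178], [0.0, 0.0, 1.0]], 'T_tool_cam': [[0.00010476389679806063, -0.27168843463072495, 0.9623852573228824, 20.24314878913391], [0.9999996203254664, -0.0008040827037450762, -0.0003358570028546958, 0.05794447872486952], [0.0008650858031177477, 0.9623849271153982, 0.2716882472387082, -74.31359247195711], [0.0, 0.0, 0.0, 1.0]]}
159.20000000000002
```

View pics/scene0.png

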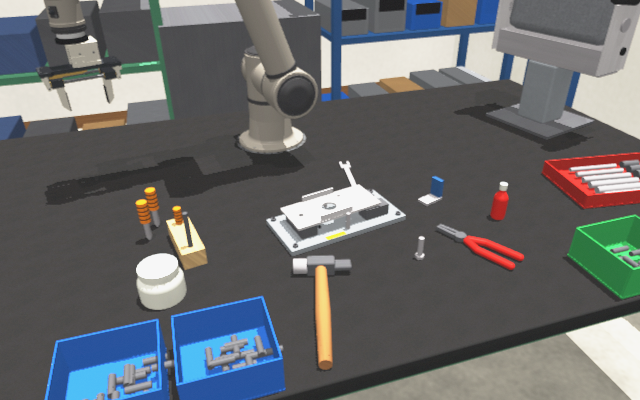

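View pics/top0.png

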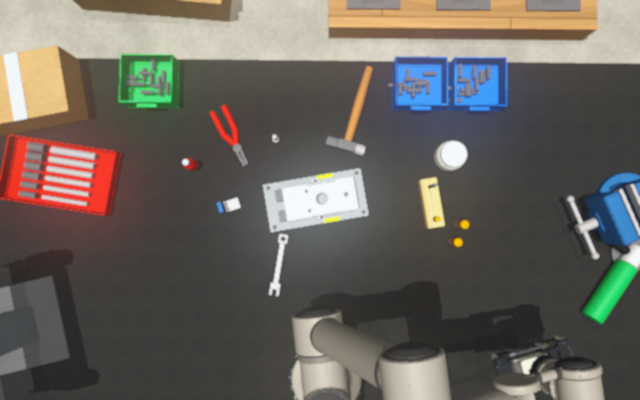

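View pics/wrist0.png

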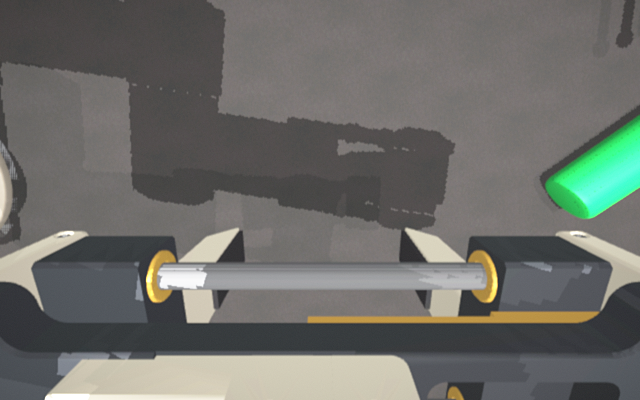

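```bash
cat > h.py <<'E'
import numpy as np, cv2
from scipy.spatial.transform import Rotation as R
from plant import bot
def rot(e): return R.from_euler('xyz',e).as_matrix()
def cam(c,o=None):
    K=c["K"]
    if "origin" in c: return K,np.array(c["origin"]),rot(c["orientation"])
    T=np.array(c["T_tool_cam"]); Rt=rot(o["tcp_rot"])
    return K,Rt@T[:3,3]+o["tool_pos"],Rt@T[:3,:3]
def ray(cm,u,v):
    K,p,Rm=cm; d=Rm@np.linalg.solve(K,[u,v,1.]); return p,d
def onz(cm,u,v,z):
    p,d=ray(cm,u,v); return p+d*(z-p[2])/d[2]
def tri(a,b):
    (p,d),(q,e)=a,b
    s=np.linalg.lstsq(np.stack([d,-e],1),q-p,rcond=None)[0]
    A=p+s[0]*d;B=q+s[1]*e
    return (A+B)/2,np.linalg.norm(A-B)
def proj(cm,P):
    K,p,Rm=cm; x=K@(Rm.T@(np.asarray(P,float)-p)); return x[:2]/x[2]
def crop(img,x0,y0,x1,y1,s,name):
    cv2.imwrite("pics/"+name,cv2.resize(img[y0:y1,x0:x1],None,fx=s,fy=s,interpolation=cv2.INTER_CUBIC))
E
python3 - <<'E'
import cv2
from h import *
a=cv2.imread("pics/top0.png");b=cv2.imread("pics/scene0.png")
crop(a,205,155,375,240,4.6,"top0a.png")
crop(a,400,155,490,255,5.5,"top0b.png")
crop(b,120,160,220,280,5,"sc0b.png")
crop(b,260,150,460,260,4,"sc0a.png")
E
```

```text
(no output)
```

View pics/top0a.png

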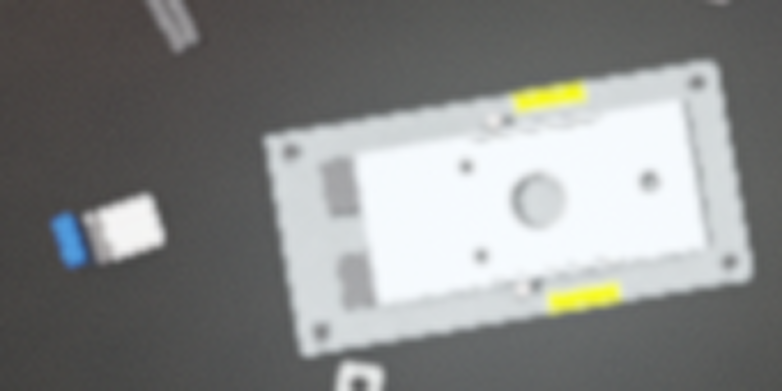

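View pics/top0b.png

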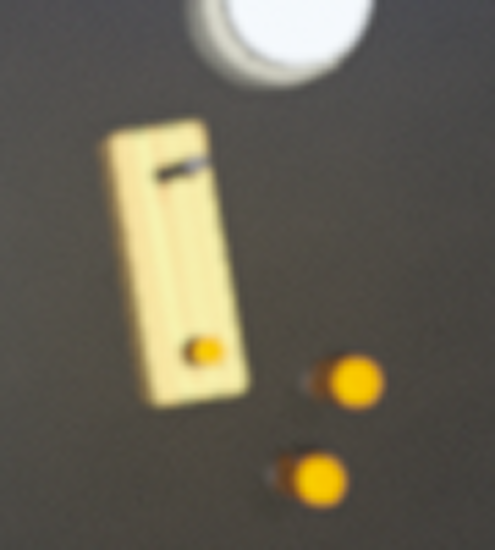

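View pics/sc0a.png

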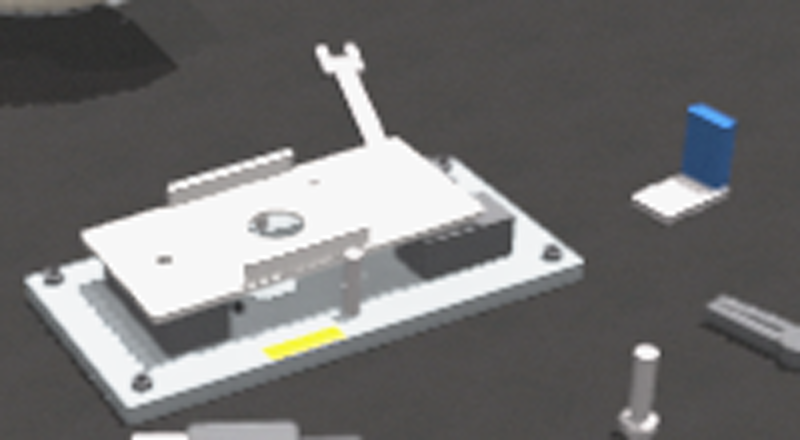

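View pics/sc0b.png

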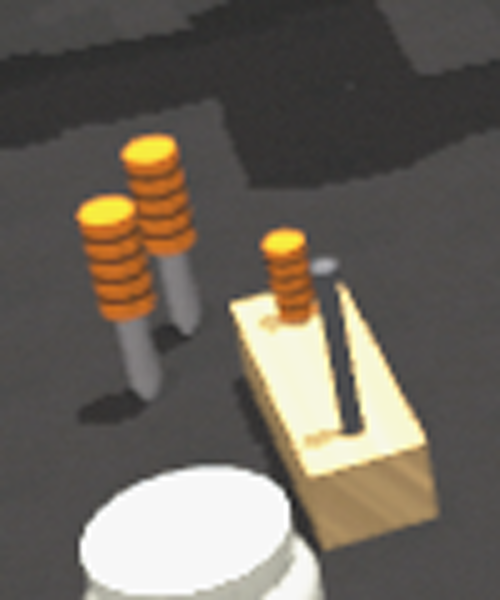

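```bash
python3 - <<'E'
from h import *
t=bot.capture("top"); s=bot.capture("scene"); ct=cam(t); cs=cam(s)
T=lambda x,y:(205+x/4.6-.4,155+y/4.6-.4)
cn=[(265,137),(715,62),(752,278),(302,355)]
W=np.array([onz(ct,*T(*c),15) for c in cn]); print(W.round(1))
print("sides",[np.linalg.norm(W[i]-W[(i+1)%4]).round(1) for i in range(4)])
C=W.mean(0); yv=(W[0]+W[3]-W[1]-W[2]);th=np.arctan2(yv[1],yv[0]); print("centre",C,"ydir deg",np.degrees(th))
print("hole",onz(ct,*T(649,181),51.5))
y=np.array([np.cos(th),np.sin(th),0]);x=np.array([y[1],-y[0],0])
for sx in (32,-32):
  for h in (37,45):
    for dx in (18,-18): print(sx,h,dx,(proj(cs,C*[1,1,0]+x*(sx+dx)+y*120+[0,0,h])-[260,150])*4, (proj(ct,C*[1,1,0]+x*(sx+dx)+y*120+[0,0,h])-[205,155])*4.6)
# pin
def blob(f,lo,hi,box):
    hsv=cv2.cvtColor(f,cv2.COLOR_BGR2HSV);m=cv2.inRange(hsv,lo,hi);n,l,st,ce=cv2.connectedComponentsWithStats(m)
    return [(st[i].tolist(),ce[i].round(1).tolist()) for i in range(1,n) if st[i][4]>8 and box[0]<ce[i][0]<box[2] and box[1]<ce[i][1]<box[3]]
print(blob(t["frame"],(8,150,150),(25,255,255),(400,180,490,260)))
print(blob(s["frame"],(8,150,100),(28,255,255),(120,170,220,280)))
print(blob(t["frame"],(95,120,80),(120,255,255),(200,190,250,220)))
print(blob(s["frame"],(95,120,60),(120,255,255),(420,170,450,200)))
pt=onz(ct,400+205/5.5-.4,155+350/5.5-.4,82);print("pin top",pt)
ps=onz(cs,120+284/5-.4,160+240/5-.4,82);print("pin scene",ps)
print("packer grip top",onz(ct,*T(67,240),58))
print("tongue nose",onz(ct,*T(146,195),16),onz(ct,*T(165,240),16), 'heel',onz(ct,*T(85,212),16),onz(ct,*T(97,262),16))
print("block",[onz(ct,400+u/5.5-.4,155+v/5.5-.4,40).round(1) for u,v in [(103,135),(205,122),(248,388),(150,405)]])
E
```

```text
[[ 599.2  206.4   15. ]
 [ 653.6  -99.1   15. ]
 [ 506.9 -125.1   15. ]
 [ 451.7  178.9   15. ]]
sides [np.float64(310.4), np.float64(149.0), np.float64(309.0), np.float64(150.1)]
centre [552.86472583  40.27482739  15.        ] ydir deg 100.18839952782628
hole [569.98716824 -53.17752155  51.5       ]
32 37 18 [513.27109824 229.24114023] [317.21996975 160.73693737]
32 37 -18 [480.29913125 202.75344388] [325.90165598 213.70110972]
32 45 18 [514.07951639 218.05652997] [316.04192145 159.99025359]
32 45 -18 [480.97804216 191.72888877] [324.7675279  213.23067809]
-32 37 18 [455.65102236 182.95263477] [332.66950107 254.98955349]
-32 37 -18 [425.16597426 158.46277956] [341.39091593 308.19609738]
-32 45 18 [456.23644564 172.0503732 ] [331.5696924  254.73497091]
-32 45 -18 [425.63970535 147.71490116] [340.33543804 308.22030989]
[([434, 217, 7, 4, 24], [437.0, 218.5]), ([460, 220, 10, 9, 73], [464.3, 224.0]), ([453, 238, 10, 9, 71], [457.8, 241.9])]
[([135, 187, 24, 37, 506], [146.8, 205.1]), ([172, 206, 11, 18, 136], [177.3, 214.3])]
[([216, 202, 8, 11, 59], [219.8, 206.9])]
[([431, 176, 13, 21, 206], [436.7, 185.7])]
pin top [ 498.64526421 -324.08162256   82.        ]
pin scene [ 493.65204185 -324.47718572   82.        ]
packer grip top [526.69529503 330.56647203  58.        ]
tongue nose [558.88457477 286.3828177   16.        ] [528.4903292  272.89487972  16.        ] heel [546.9150281  327.52912429  16.        ] [513.11099771 318.67280858  16.        ]
block [array([ 618.6, -276.9,   40. ]), array([ 626.4, -334. ,   40. ]), array([ 478.1, -357.5,   40. ]), array([ 468.1, -303. ,   40. ])]
```

```bash
python3 - <<'E'
from h import *
t=bot.capture("top"); s=bot.capture("scene"); ct=cam(t); cs=cam(s); o=bot.get_obs()
B=lambda u,v:ray(ct,400+u/5.5-.4,155+v/5.5-.4)
S=lambda u,v:ray(cs,120+u/5-.4,160+v/5-.4)
print("big1",tri(B(357,381),S(150,148)),"big2",tri(B(320,480),S(105,208)))
print("big1x",tri(B(357,381),S(105,208)),"big2x",tri(B(320,480),S(150,148)))
print("pin",tri(B(207,350),S(284,240)),"punch",tri(B(205,163),S(325,265)))
print(o["time"],rot(o["tcp_rot"]).round(3))
E
```

```text
big1 (array([ 483.49026779, -381.94239016,  136.50007675]), np.float64(17.23486763826995)) big2 (array([ 428.39939493, -395.97802713,   74.89815641]), np.float64(15.493184259459447))
big1x (array([ 482.83892051, -398.55276195,  107.18580024]), np.float64(1.2162859092569518)) big2x (array([ 430.12525618, -378.62043536,  106.19724761]), np.float64(1.7432219506217976))
pin (array([ 498.64161869, -324.414705  ,   84.91329707]), np.float64(0.16391992150615856)) punch (array([ 597.06636507, -310.50348207,  127.82593941]), np.float64(6.5757077220494065))
0.35 [[-0.     0.271 -0.962]
 [ 0.    -0.962 -0.271]
 [-1.    -0.    -0.   ]]
```

```bash
cat >> h.py <<'E'
G=bot.grip_point_offset
def gp(o): return o["tool_pos"]+rot(o["tcp_rot"])[:,0]*G
def shift(P,o=None):
    o=o or bot.get_obs(); Rt=rot(o["tcp_rot"]); d=Rt.T@(np.asarray(P,float)-gp(o))
    ang=np.degrees(np.arctan2(Rt[1,1],Rt[0,1])); print("t",o["time"],"gp",gp(o).round(1),"jaw deg",ang.round(2),"tool tilt",np.degrees(np.arccos(-Rt[2,0])).round(2),"shift cm",(d/10).round(2),"F",np.round(o["contact_force"],1),"w",round(o["grip_width"],1)); return d/10
E
python3 -c "
from h import *
shift([498,-325,150])"
```

```text
t 0.35 gp [ 142.5 -505.3  245.4] jaw deg -74.25 tool tilt 0.01 shift cm [  9.54  -7.7  -39.11] F [-0.8 -0.6  0.1] w 92.0
```

Request:
arm_command(moves=[[0,-2,-10,0,0.5],[3,-4,-20,0,0.5],[6,-6,-30,0,0.5],[9.5,-7.7,-39.1,0,0.5],[9.5,-7.7,-39.1,0,0.5],[9.5,-7.7,-39.1,0,0.5],[9.5,-7.7,-39.1,0,0.5],[9.5,-7.7,-39.1,0,0.5],[9.5,-7.7,-39.1,0,0.5],[9.5,-7.7,-39.1,0,0.5]])

```text
time: 1.35
tool_pos: [499.0, -323.8, 308.6]
tcp_rot: [-1.052, 1.569, 2.367]
contact_force: [-1.1, -0.3, 0.4]
grip_width: 46.1
```

```bash
python3 - <<'E'
from h import *
o=bot.get_obs(); c=bot.capture("wrist"); shift([498,-325,68],o); cv2.imwrite("pics/w1.png",c["frame"])
print(proj(cam(c,o),[498,-325,82]))
E
```

```text
t 1.35 gp [ 498.8 -323.6  149.4] jaw deg -74.07 tool tilt 0.11 shift cm [8.14 0.12 0.11] F [-1.1 -0.3  0.4] w 46.1
[323.10975134 220.2489135 ]
```

View pics/w1.png

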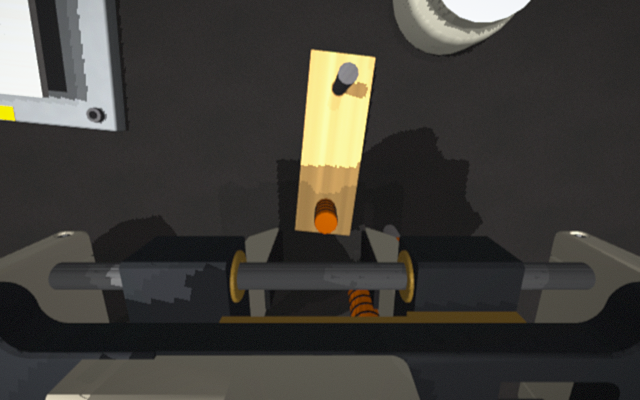

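```bash
python3 - <<'E'
from h import *
o=bot.get_obs(); c=bot.capture("wrist"); cm=cam(c,o)
f=c["frame"];crop(f,280,190,370,245,8,"w1c.png")
h=cv2.cvtColor(f,cv2.COLOR_BGR2HSV);m=cv2.inRange(h,(3,200,90),(16,255,255))[190:245,290:350]
ys,xs=np.where(m);print(xs.min()+290,xs.max()+290,ys.min()+190,ys.max()+190)
P=onz(cm,326.5,223,82);print(P);shift([P[0],P[1],68],o)
E
```

```text
314 335 197 231
[ 495.28427181 -329.31458246   82.        ]
t 1.4 gp [ 497.8 -324.8  150.1] jaw deg -74.16 tool tilt 0.07 shift cm [8.21 0.38 0.35] F [-0.2 -0.5 -0.5] w 46.3
```

View pics/w1c.png

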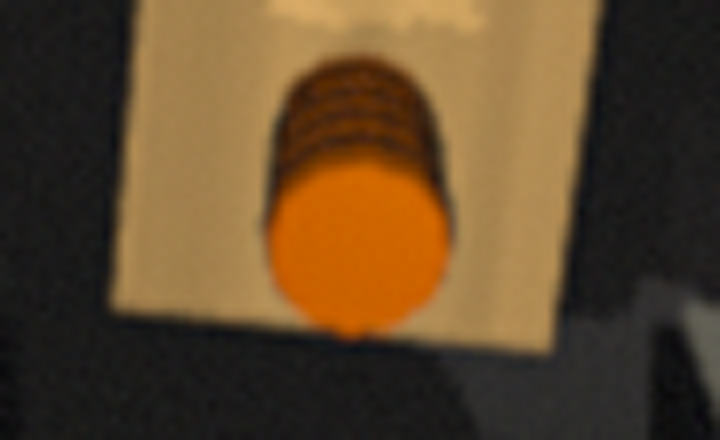

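```bash
python3 - <<'E'
from h import *
o=bot.get_obs(); c=bot.capture("wrist"); cm=cam(c,o)
P=onz(cm,324.6,220.8,82);print(P);shift([P[0],P[1],68],o)
E
```

```text
[ 495.83175219 -328.34059898   82.        ]
t 1.45 gp [ 497.2 -325.6  150.6] jaw deg -74.26 tool tilt 0.03 shift cm [8.26 0.23 0.2 ] F [-0.7 -0.   0.4] w 45.9
```

Request:
arm_command(moves=[[4,0.1,0.1,0,0.5],[8.2,0.15,0.1,0,0.5],[8.2,0.15,0.1,0,0.5],[8.2,0.15,0.1,0,0.5],[8.2,0.15,0.1,0,0.5],[8.2,0.15,0.1,0,0.5]])

```text
time: 2.1
tool_pos: [496.7, -328.4, 230.7]
tcp_rot: [2.085, 1.566, -0.784]
contact_force: [0.0, -0.3, 0.0]
grip_width: 45.9
```

```bash
python3 - <<'E'
from h import *
o=bot.get_obs(); c=bot.capture("wrist"); cm=cam(c,o);shift([497,-327,68],o)
crop(c["frame"],200,180,440,360,3.3,"w2.png"); print((proj(cm,[497,-327,82])-[200,180])*3.3)
E
```

```text
t 2.1 gp [ 497.2 -328.9   71.5] jaw deg -74.35 tool tilt 0.26 shift cm [ 0.35 -0.19 -0.03] F [ 0.  -0.3  0. ] w 45.9
[388.62344155 303.54730545]
```

View pics/w2.png

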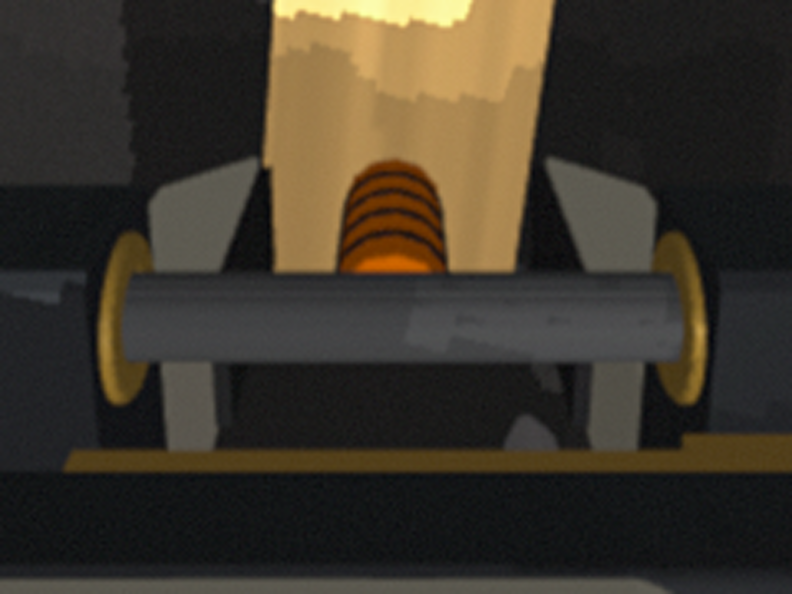

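Request:
arm_command(moves=[[0.3,-0.08,0,0,0.4],[0.3,-0.08,0,0,0],[0.3,-0.08,0,0,0],[0.3,-0.08,0,0,0],[0.3,-0.08,0,0,0],[0.3,-0.08,0,0,0]])

```text
time: 2.75
tool_pos: [496.5, -327.4, 227.3]
tcp_rot: [2.075, 1.567, -0.794]
contact_force: [-0.5, -0.2, 0.7]
grip_width: 17.4
```

```bash
python3 - <<'E'
from h import *
shift([497,-327,180])
E
```

```text
t 2.75 gp [ 496.9 -327.9   68.1] jaw deg -74.33 tool tilt 0.22 shift cm [-11.19  -0.04  -0.05] F [-0.5 -0.2  0.7] w 17.4
```

Request:
arm_command(moves=[[-2,0,0,0,0],[-5,0,0,0,0],[-8,0,0,0,0],[-11,0,0,0,0],[-11,0,0,0,0],[-11,0,0,0,0]])

```text
time: 3.35
tool_pos: [496.1, -327.0, 337.5]
tcp_rot: [2.091, 1.566, -0.777]
contact_force: [-1.0, -0.0, -1.6]
grip_width: 17.3
```

```bash
python3 - <<'E'
from h import *
o=bot.get_obs();shift([569.8,-53.2,160])
c=bot.capture("wrist");cv2.imwrite("pics/w3.png",c["frame"])
s=bot.capture("scene");crop(s["frame"],120,130,240,270,4.2,"s3.png")
E
```

```text
t 3.35 gp [ 496.6 -327.5  178.3] jaw deg -74.33 tool tilt 0.27 shift cm [  1.77 -24.45 -14.45] F [-1.  -0.  -1.6] w 17.3
```

View pics/w3.png

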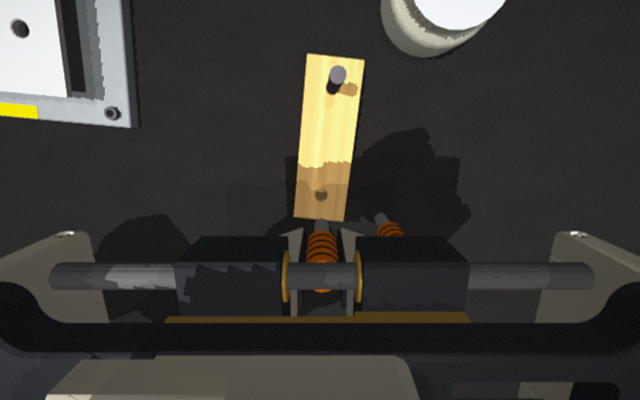

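View pics/s3.png

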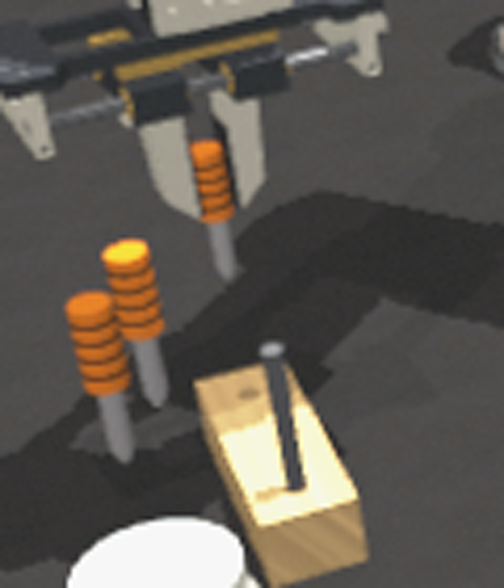

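```bash
python3 - <<'E'
from h import *
c=cv2.imread("pics/w3.png");crop(c,295,175,350,240,9,"w3c.png")
E
```

```text
(no output)
```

View pics/w3c.png

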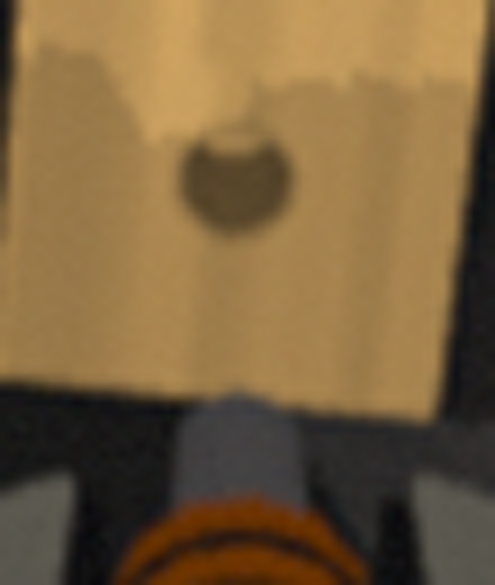

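Request:
arm_command(moves=[[-1,-4,-2,0,0],[-1,-8,-4,0,0],[-1,-12,-7,0,0],[-1,-16,-10,0,0],[-1,-20,-12,0,0],[-1,-24.5,-14.5,0,0],[-1,-24.5,-14.5,0,0],[-1,-24.5,-14.5,0,0],[-1,-24.5,-14.5,0,0],[-1,-24.5,-14.5,0,0]])

```text
time: 4.45
tool_pos: [569.1, -53.2, 345.2]
tcp_rot: [1.124, 1.57, -1.746]
contact_force: [0.1, 0.0, -1.1]
grip_width: 17.5
```

```bash
python3 - <<'E'
from h import *
o=bot.get_obs();shift([569.8,-53.2,189.8],o)
c=bot.capture("wrist");cv2.imwrite("pics/w4.png",c["frame"]);print(proj(cam(c,o),[569.8,-53.2,51.5]))
crop(c["frame"],280,160,360,240,7,"w4c.png")
E
```

```text
t 4.45 gp [569.1 -53.4 186. ] jaw deg -74.44 tool tilt 0.07 shift cm [-0.38 -0.   -0.08] F [ 0.1  0.  -1.1] w 17.5
[321.36542367 194.52870101]
```

View pics/w4.png

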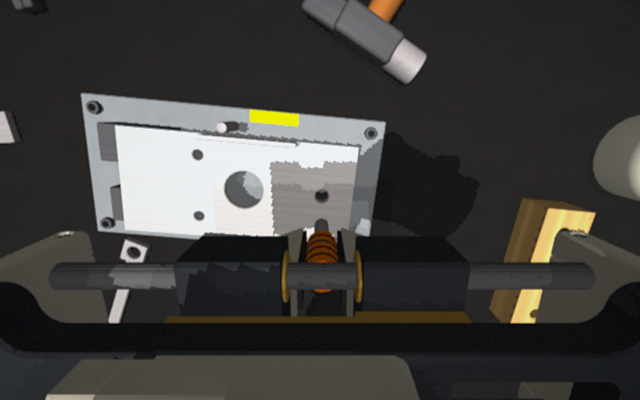

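View pics/w4c.png

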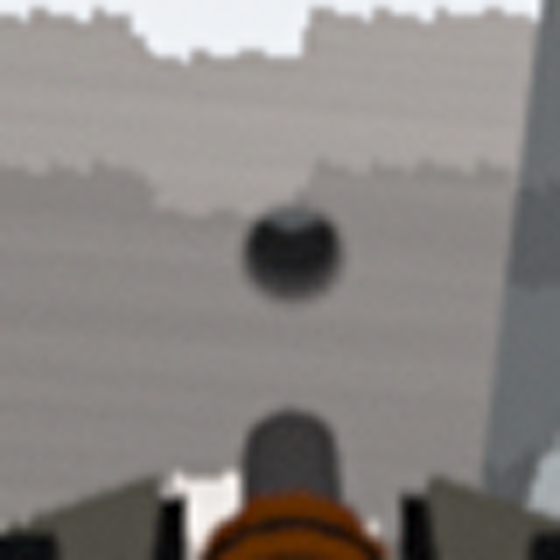

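```bash
python3 - <<'E'
from h import *
o=bot.get_obs();c=bot.capture("wrist");cm=cam(c,o)
Rt=rot(o["tcp_rot"])
H=onz(cm,321.4,195.6,51.5); print(H,"rel tool",Rt.T@(H-gp(o)))
print(o["tool_pos"],o["tcp_rot"])
# w3 pose
o3=dict(tool_pos=np.array([496.1,-327.0,337.5]),tcp_rot=np.array([2.091,1.566,-.777]))
H3=onz(cam(c,o3),321.0,195.0,40);print(H3,"rel",rot(o3["tcp_rot"]).T@(H3-gp(o3)))
shift(H,o)
E
```

```text
[568.8546929  -53.55681191  51.5       ] rel tool [ 1.34656614e+02 -1.15347456e-01  2.79756558e-01]
[569.11520831 -53.25538099 345.35649948] [ 1.41714819  1.56963957 -1.45307939]
[ 496.3428515  -327.68787091   40.        ] rel [138.29972181  -0.51025172   0.66129346]
t 4.5 gp [569.1 -53.4 186.2] jaw deg -74.45 tool tilt 0.07 shift cm [ 1.347e+01 -1.000e-02  3.000e-02] F [ 0.3  0.9 -1.3] w 17.0
```

Request:
arm_command(moves=[[2.5,0,0,0,0],[5,0,0,0,0],[6,0,0,0,0],[6,0,0,0,0],[6,0,0,0,0]])

```text
time: 5.05
tool_pos: [569.5, -53.6, 286.3]
tcp_rot: [2.105, 1.569, -0.765]
contact_force: [-0.3, 0.0, -0.4]
grip_width: 17.3
```

```bash
python3 - <<'E'
from h import *
o=bot.get_obs();shift([568.9,-53.5,79],o)
c=bot.capture("wrist");crop(c["frame"],270,170,370,250,7,"w5.png")
E
```

```text
t 5.05 gp [569.7 -53.9 127.1] jaw deg -74.48 tool tilt 0.11 shift cm [ 4.81 -0.06  0.07] F [-0.3  0.  -0.4] w 17.3
```

View pics/w5.png

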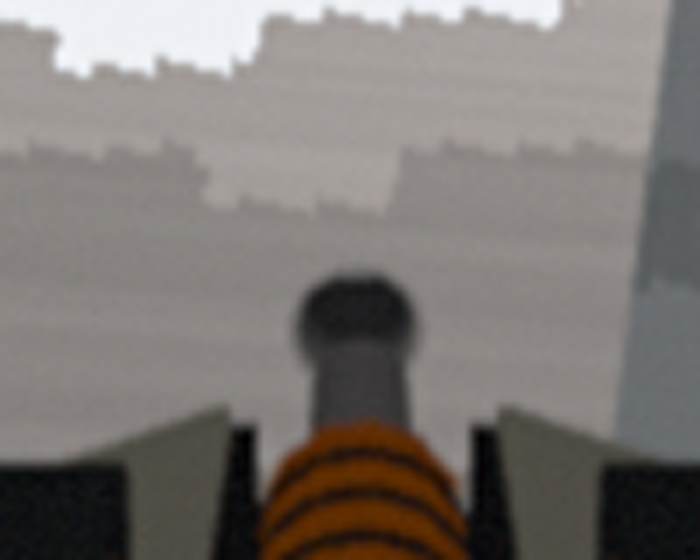

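Request:
arm_command(moves=[[0.8,0,0.03,0,0],[1.5,0,0.03,0,0],[2.2,0,0.03,0,0],[2.8,0,0.03,0,0],[2.8,0,0.03,0,0]])

```text
time: 5.6
tool_pos: [569.1, -53.6, 257.5]
tcp_rot: [1.545, 1.57, -1.326]
contact_force: [0.1, -0.1, -0.6]
grip_width: 17.1
```

```bash
python3 - <<'E'
from h import *
o=bot.get_obs();shift([568.9,-53.5,79],o)
E
```

```text
t 5.6 gp [569.1 -53.8  98.3] jaw deg -74.47 tool tilt 0.06 shift cm [ 1.93 -0.03  0.01] F [ 0.1 -0.1 -0.6] w 17.1
```

Request:
arm_command(moves=[[0.6,0,0,0,0],[1.2,0,0,0,0],[1.7,0,0,0,0],[2.0,0,0,0,0],[2.0,0,0,0,0]])

```text
time: 6.1
tool_pos: [569.1, -53.6, 237.9]
tcp_rot: [1.695, 1.57, -1.175]
contact_force: [-2.6, -0.1, 4.4]
grip_width: 17.0
```

```bash
python3 - <<'E'
from h import *
o=bot.get_obs();shift([568.9,-53.5,79],o)
E
```

```text
t 6.1 gp [569.1 -53.7  78.7] jaw deg -74.46 tool tilt 0.07 shift cm [-0.03 -0.03  0.02] F [-2.6 -0.1  4.4] w 17.0
```

Request:
arm_command(moves=[[0.1,0,0,0,0],[0.1,0,0,0,0.3],[0.1,0,0,0,0.4],[0.0,0,0,0,0.45],[0,0,0,0,0.45],[-4,0,0,0,0.45],[-8,0,0,0,0.45],[-9,0,0,0,0.45],[-9,0,0,0,0.45]])

```text
time: 7.0
tool_pos: [569.3, -53.5, 329.6]
tcp_rot: [2.436, 1.566, -0.434]
contact_force: [0.0, 0.3, 0.2]
grip_width: 41.3
```

```bash
python3 - <<'E'
from h import *
o=bot.get_obs();shift([527,330,180],o)
c=bot.capture("wrist");cv2.imwrite("pics/w6.png",c["frame"])
s=bot.capture("scene");crop(s["frame"],260,150,460,260,4,"s6.png")
E
```

```text
t 7.0 gp [570.  -53.8 170.4] jaw deg -74.47 tool tilt 0.27 shift cm [ -1.05 -38.13  -6.14] F [0.  0.3 0.2] w 41.3
```

View pics/w6.png

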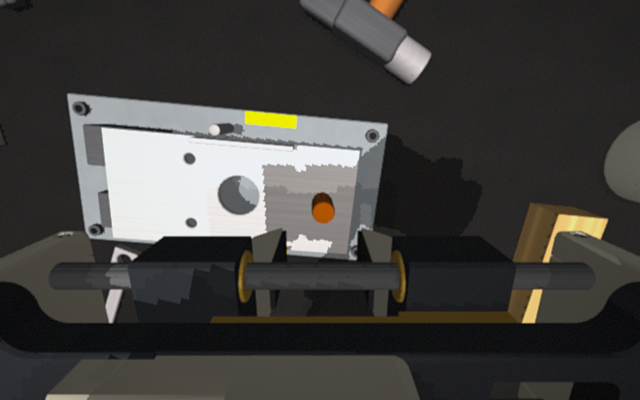

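View pics/s6.png

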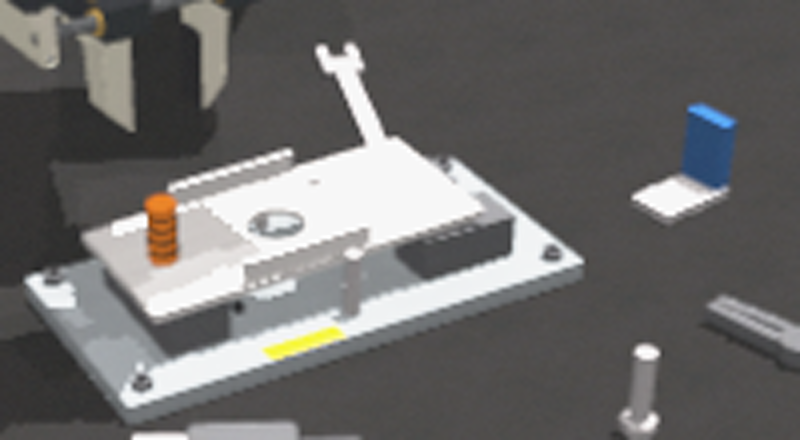

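```bash
python3 - <<'E'
from h import *
o=bot.get_obs();print(o["joint_positions"].round(3))
t=bot.capture("top");ct=cam(t);s=bot.capture("scene");cs=cam(s)
print("bottle",onz(ct,189,163,95))
f=t["frame"];crop(f,205,185,255,225,12,"t7.png")
# packer triangulation of grip top corners
crop(s["frame"],410,170,450,210,12,"s7.png")
E
```

```text
[-2.280e-01  4.960e-01  1.507e+00 -1.000e-03  1.140e+00  1.073e+00]
bottle [654.95015202 415.41976512  95.        ]
```

View pics/t7.png

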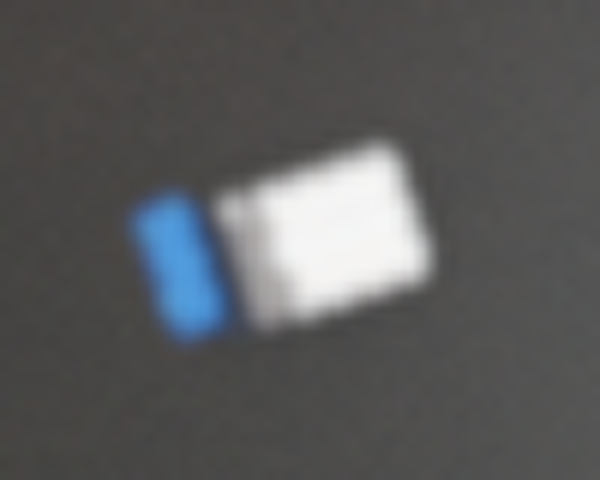

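View pics/s7.png

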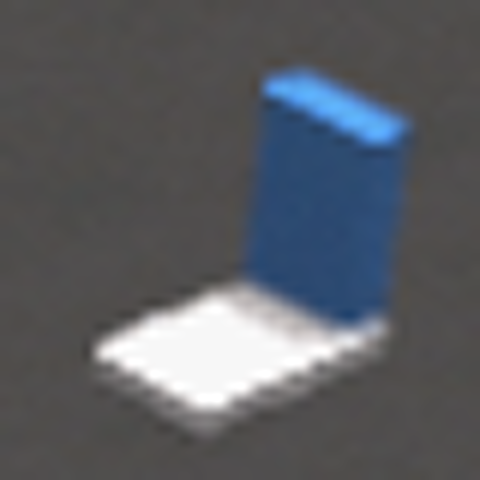

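Request:
arm_command(moves=[[-1,-3,0,-8,0.55],[-1,-7,-1,-16,0.55],[-1,-11,-2,-24,0.55],[-1,-15,-2,-32,0.55],[-1,-19,-3,-40,0.55],[-1,-23,-4,-48,0.55],[-1,-28,-5,-56,0.55],[-1,-33,-5.5,-64,0.55],[-1,-38,-6.1,-72,0.55],[-1,-38,-6.1,-80,0.55]])

```text
time: 8.2
tool_pos: [523.6, 334.4, 334.0]
tcp_rot: [-1.763, 1.565, 3.058]
contact_force: [-0.0, -0.7, 0.2]
grip_width: 50.5
```

Request:
arm_command(moves=[[0,0,0,-7,0.55],[0,0,0,-12,0.55],[0,0,0,-12,0.55],[0,0,0,-12,0.55]])

```text
time: 8.6
tool_pos: [523.6, 334.3, 332.8]
tcp_rot: [-1.829, 1.563, -3.085]
contact_force: [-1.0, -0.3, -0.1]
grip_width: 50.1
```

```bash
python3 - <<'E'
from h import *
o=bot.get_obs();shift([527,330,43],o)
c=bot.capture("wrist");cv2.imwrite("pics/w8.png",c["frame"]);print(proj(cam(c,o),[527,330,58]))
E
```

```text
t 8.6 gp [522.4 334.2 173.6] jaw deg 18.05 tool tilt 0.43 shift cm [13.06  0.4   0.57] F [-1.  -0.3 -0.1] w 50.1
[324.62862749 205.49955549]
```

View pics/w8.png

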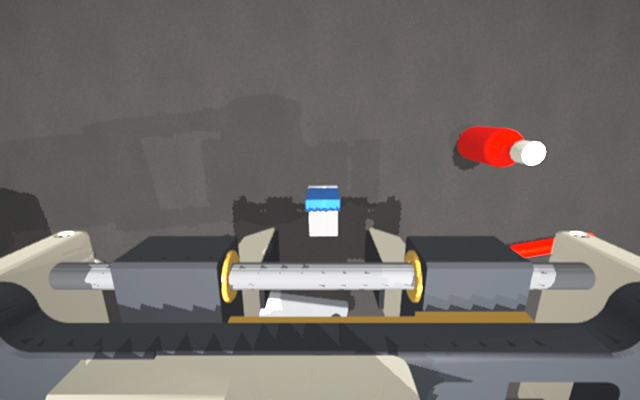

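```bash
python3 - <<'E'
from h import *
o=bot.get_obs();shift([527,330,43],o)
c=bot.capture("wrist");f=c["frame"];crop(f,295,175,350,240,9,"w8c.png");cm=cam(c,o)
np.savez("p8.npz",K=cm[0],p=cm[1],R=cm[2])
E
```

```text
t 8.65 gp [522.5 334.2 173.9] jaw deg 18.06 tool tilt 0.4 shift cm [13.09  0.38  0.56] F [-0.4  0.8 -0.1] w 50.8
```

View pics/w8c.png

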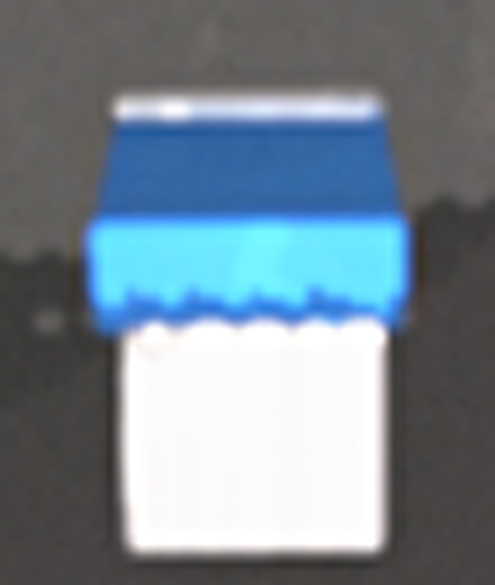

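```bash
python3 - <<'E'
from h import *
d=np.load("p8.npz");cm=(d["K"],d["p"],d["R"])
P=onz(cm,322.1,204.8,58);print(P, onz(cm,295+128/9,175+550/9,8),onz(cm,295+383/9,175+550/9,8));shift([P[0],P[1],43])
E
```

```text
[524.83794886 329.84834087  58.        ] [527.017009  275.7240969   8.       ] [557.31959019 285.65789461   8.        ]
t 8.7 gp [522.6 334.2 174.2] jaw deg 18.07 tool tilt 0.38 shift cm [13.12  0.16  0.51] F [-0.5  0.5 -0.7] w 50.6
```

Request:
arm_command(moves=[[4,0.1,0.5,0,0.55],[8,0.16,0.5,0,0.55],[11,0.16,0.5,0,0.55],[13.1,0.16,0.5,0,0.55],[13.1,0.16,0.5,0,0.55],[13.1,0.16,0.5,0,0.55],[13.1,0.16,0.5,0,0.55]])

```text
time: 9.4
tool_pos: [526.5, 330.1, 204.1]
tcp_rot: [-2.196, 1.567, 2.831]
contact_force: [0.5, -0.3, 0.7]
grip_width: 51.0
```

```bash
python3 - <<'E'
from h import *
o=bot.get_obs();shift([524.8,329.8,43],o)
c=bot.capture("wrist");crop(c["frame"],200,160,440,340,3.3,"w9.png")
E
```

```text
t 9.4 gp [525.9 330.3  44.9] jaw deg 18.04 tool tilt 0.24 shift cm [ 0.19 -0.12  0.02] F [ 0.5 -0.3  0.7] w 51.0
```

View pics/w9.png

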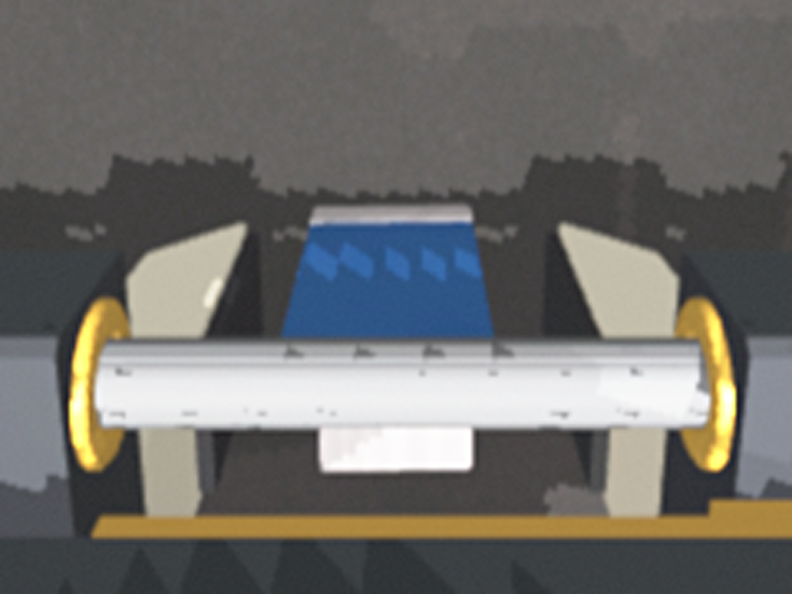

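Request:
arm_command(moves=[[0.2,-0.1,0,0,0.45],[0.2,-0.1,0,0,0],[0.2,-0.1,0,0,0],[0.2,-0.1,0,0,0],[0.2,-0.1,0,0,0],[0.2,-0.1,0,0,0]])

```text
time: 10.05
tool_pos: [525.5, 329.9, 202.7]
tcp_rot: [-2.315, 1.567, 2.712]
contact_force: [-1.8, -0.1, 6.6]
grip_width: 31.7
```

```bash
python3 - <<'E'
from h import *
o=bot.get_obs();shift([524.8,329.8,140],o)
E
```

```text
t 10.05 gp [524.9 330.2  43.5] jaw deg 18.05 tool tilt 0.22 shift cm [-9.65 -0.05  0.01] F [-1.8 -0.1  6.6] w 31.7
```

Request:
arm_command(moves=[[-2,0,0,0,0],[-5,0,0,0,0],[-9,0,0,7.8,0],[-9.6,0,0,7.8,0],[-9.6,0,0,7.8,0],[-9.6,0,0,7.8,0]])

```text
time: 10.65
tool_pos: [525.3, 329.5, 296.9]
tcp_rot: [-1.801, 1.565, 3.091]
contact_force: [-0.3, 0.4, -2.3]
grip_width: 32.1
```

```bash
python3 - <<'E'
from h import *
o=bot.get_obs();shift([524.8,329.8,140],o)
c=bot.capture("wrist");cv2.imwrite("pics/w10.png",c["frame"])
s=bot.capture("scene");cv2.imwrite("pics/s10f.png",s["frame"]);crop(s["frame"],350,120,460,220,7,"s10.png")
a=cv2.imread("pics/w4.png");crop(a,70,85,170,240,5,"w4r.png")
o4=dict(tool_pos=np.array([569.115,-53.255,345.356]),tcp_rot=np.array([1.41714819,1.56963957,-1.45307939]))
c4=cam(c,o4);cs=cam(s)
C=np.array([552.9,40.3,0]);th=np.radians(100.2);y=np.array([np.cos(th),np.sin(th),0]);x=np.array([y[1],-y[0],0])
for X in(75,-75):
  for Y in (155,-155): print("corner",X,Y,((proj(c4,C+x*X+y*Y+[0,0,15])-[70,85])*5).round())
for sx in (32,-32):
  for h in (15,37,45): print(sx,h,[(((proj(c4,C+x*(sx+dx)+y*120+[0,0,h])-[70,85])*5).round().tolist(),((proj(cs,C+x*(sx+dx)+y*120+[0,0,h])-[350,120])*7).round().tolist()) for dx in(18,-18)])
print("plate",[((proj(c4,C+x*dx+y*95+[0,0,57])-[70,85])*5).round().tolist() for dx in (50,-50)])
E
```

```text
t 10.65 gp [524.4 329.6 137.7] jaw deg 10.33 tool tilt 0.35 shift cm [-0.23  0.05 -0.02] F [-0.3  0.4 -2.3] w 32.1
corner 75 155 [36. 22.]
corner 75 -155 [1576.  171.]
corner -75 155 [125. 722.]
corner -75 -155 [1478.  836.]
32 15 [([227.0, 169.0], [264.0, 664.0]), ([244.0, 344.0], [207.0, 617.0])]
32 37 [([148.0, 170.0], [268.0, 611.0]), ([169.0, 359.0], [211.0, 565.0])]
32 45 [([117.0, 170.0], [270.0, 592.0]), ([139.0, 364.0], [212.0, 546.0])]
-32 15 [([256.0, 474.0], [165.0, 582.0]), ([271.0, 631.0], [112.0, 538.0])]
-32 37 [([184.0, 497.0], [167.0, 530.0]), ([203.0, 664.0], [114.0, 487.0])]
-32 45 [([156.0, 506.0], [168.0, 511.0]), ([176.0, 678.0], [115.0, 469.0])]
plate [[210.0, 185.0], [262.0, 710.0]]
```

View pics/w4r.png

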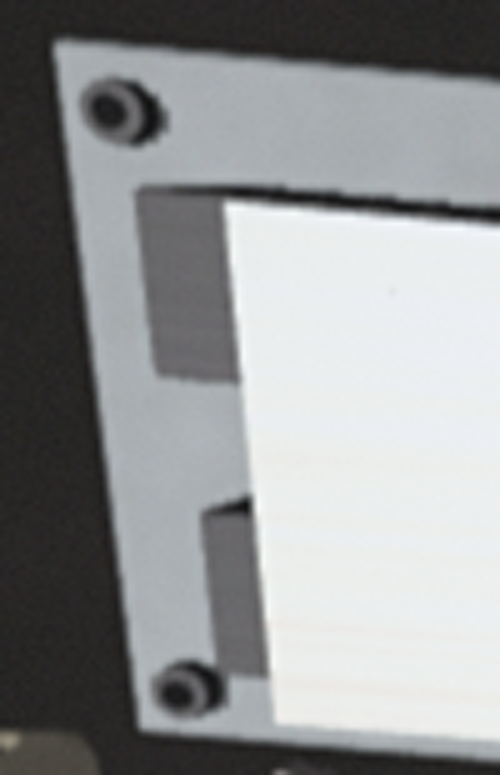

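View pics/s10.png

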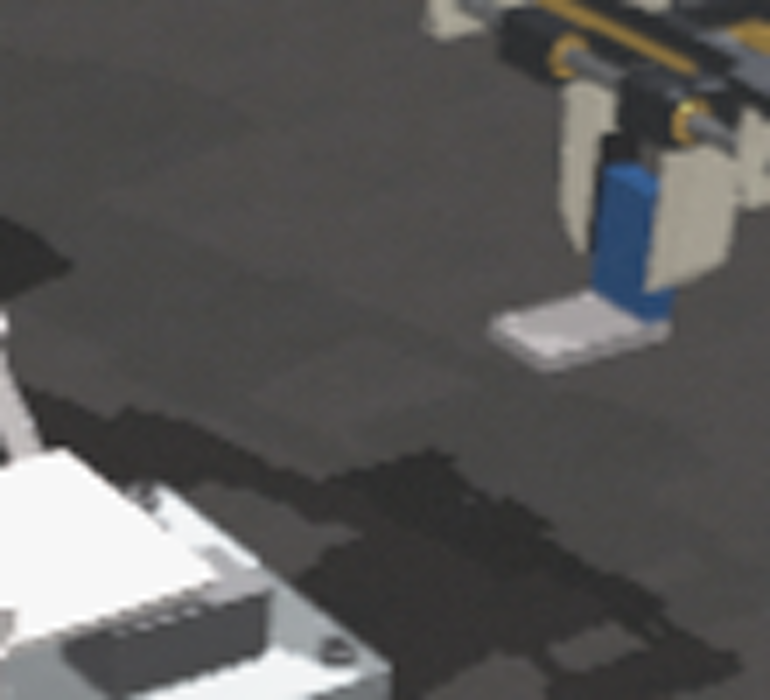

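View pics/w10.png

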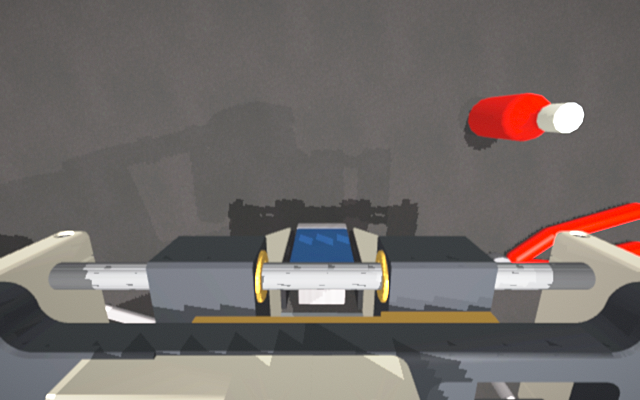

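```bash
python3 - <<'E'
from h import *
c=bot.capture("wrist");t=bot.capture("top");ct=cam(t)
o4=dict(tool_pos=np.array([569.115,-53.255,345.356]),tcp_rot=np.array([1.41714819,1.56963957,-1.45307939]))
c4=cam(c,o4)
A=onz(c4,70+55/5,85+40/5,15);B=onz(c4,70+138/5,85+730/5,15)
D=onz(c4,385.5,121.5,15)
print("w4 corners",A,B,D,np.linalg.norm(A-B),np.linalg.norm(A-D))
e=B-A;print("x dir deg",np.degrees(np.arctan2(-e[1],-e[0])),"y dir",np.degrees(np.arctan2(*(A-D)[1::-1])))
y=(A-D)/np.linalg.norm(A-D);x=np.array([y[1],-y[0],0]);print("centre",A-155*y-75*x, "bush from it",A-250*y-75*x)
Pl=onz(c4,70+225/5,85+200/5,57);Pr=onz(c4,70+272/5,85+722/5,57);print("plate edge",Pl,Pr,(Pl+Pr)/2,np.linalg.norm(Pl-Pr))
r=onz(c4,70+203/5,85+512/5,37);r2=onz(c4,70+215/5,85+672/5,37);print("rest low end",r,r2,(r+r2)/2,np.linalg.norm(r-r2))
r=onz(c4,70+137/5,85+187/5,45);r2=onz(c4,70+157/5,85+374/5,45);print("rest hi end",r,r2,(r+r2)/2,np.linalg.norm(r-r2))
f=cv2.imread("pics/top0.png");g=cv2.cvtColor(f,cv2.COLOR_BGR2GRAY)
m=(g>120).astype(np.uint8);n,l,st,ce=cv2.connectedComponentsWithStats(m);i=l[200,320];rc=cv2.minAreaRect(np.argwhere(l==i)[:,::-1].astype(np.float32));print(st[i],rc)
b=cv2.boxPoints(rc);W=np.array([onz(ct,*q,15) for q in b]);print(W.round(1),W.mean(0),[np.linalg.norm(W[k]-W[k-1]).round(1) for k in range(4)],[np.degrees(np.arctan2(*(W[k]-W[k-1])[1::-1])).round(2) for k in range(4)])
E
```

```text
w4 corners [596.88363152 202.34779664  15.        ] [450.388437   176.56803473  15.        ] [ 652.12159861 -100.0274673    15.        ] 148.74622059940063 307.3792986703852
x dir deg 9.980542371746463 y dir 100.35264751844187
centre [550.95906875  36.39318075  15.        ] bush from it [568.03115817 -57.06025024  15.        ]
plate edge [583.33767774 139.80096497  57.        ] [484.80423608 122.76963717  57.        ] [534.07095691 131.28530107  57.        ] 99.99452610323256
rest low end [515.66100337 152.06782301  37.        ] [481.38810202 146.97465301  37.        ] [498.5245527  149.52123801  37.        ] 34.64927340051186
rest hi end [578.81815667 163.49148454  45.        ] [544.43371212 157.50324461  45.        ] [561.6259344  160.49736457  45.        ] 34.901991976775435
[ 262  168  107   65 5038] ((315.2432861328125, 199.45944213867188), (50.6348876953125, 100.94097900390625), 80.53767395019531)
[[ 604.2  209.4   15. ]
 [ 659.6 -101.7   15. ]
 [ 503.5 -128.6   15. ]
 [ 448.7  180.8   15. ]] [554.00973138  39.97669292  15.        ] [np.float64(158.1), np.float64(315.9), np.float64(158.3), np.float64(314.2)] [np.float64(10.41), np.float64(-79.91), np.float64(-170.22), np.float64(100.04)]
```

```bash
cat >> h.py <<'E'
C=np.array([552,39.5,0]);_t=np.radians(100.2);fy=np.array([np.cos(_t),np.sin(_t),0]);fx=np.array([fy[1],-fy[0],0])
def fp(x,y,z): return C+fx*x+fy*y+np.array([0,0,z])
E
python3 -c "
from h import *
print(fp(-32,172,100));shift(fp(-32,172,100))"
```

```text
[490.04716521 203.11493288 100.        ]
t 10.85 gp [524.6 329.7 137.8] jaw deg 10.28 tool tilt 0.35 shift cm [ 3.8  -5.63 11.84] F [-0.2 -0.3 -2.1] w 31.7
```

Request:
arm_command(moves=[[1,-2,4,0,0],[2,-4,8,0,0],[3.8,-5.6,11.8,0,0],[3.8,-5.6,11.8,0,0],[3.8,-5.6,11.8,0,0],[3.8,-5.6,11.8,0,0],[3.8,-5.6,11.8,0,0]])

```text
time: 11.55
tool_pos: [491.7, 204.5, 259.4]
tcp_rot: [-1.902, 1.566, 2.991]
contact_force: [0.6, 0.5, -1.8]
grip_width: 32.3
```

```bash
python3 - <<'E'
from h import *
o=bot.get_obs();shift(fp(-32,172,83),o)
c=bot.capture("wrist");cv2.imwrite("pics/w11.png",c["frame"])
s=bot.capture("scene");cv2.imwrite("pics/s11f.png",s["frame"]);crop(s["frame"],320,120,430,220,7,"s11.png")
t=bot.capture("top");crop(t["frame"],240,150,380,250,5.5,"t11.png")
E
```

```text
t 11.55 gp [490.9 204.6 100.2] jaw deg 10.35 tool tilt 0.29 shift cm [ 1.73 -0.1   0.14] F [ 0.6  0.5 -1.8] w 32.3
```

View pics/s11.png

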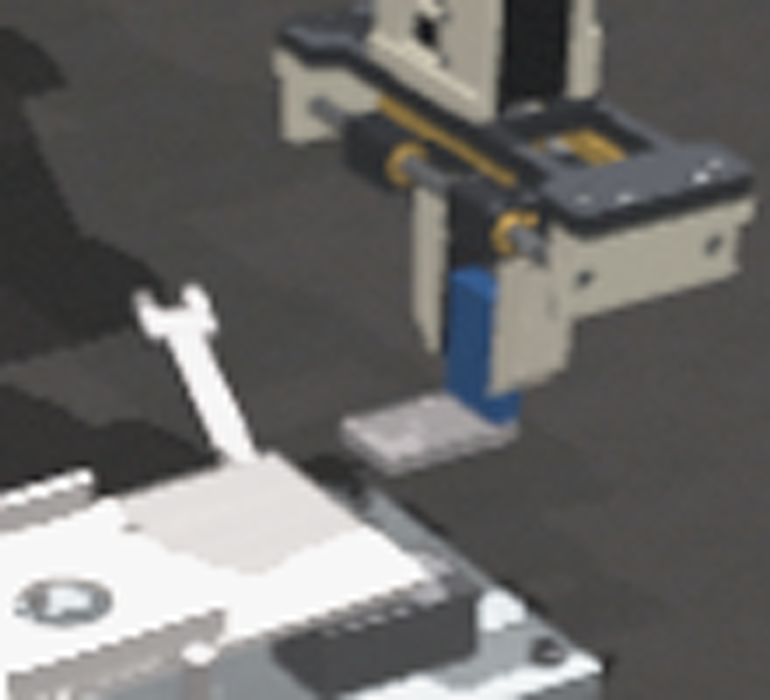

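View pics/w11.png

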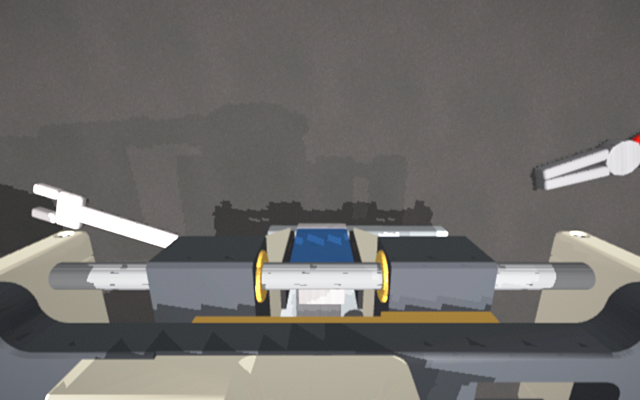

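View pics/t11.png

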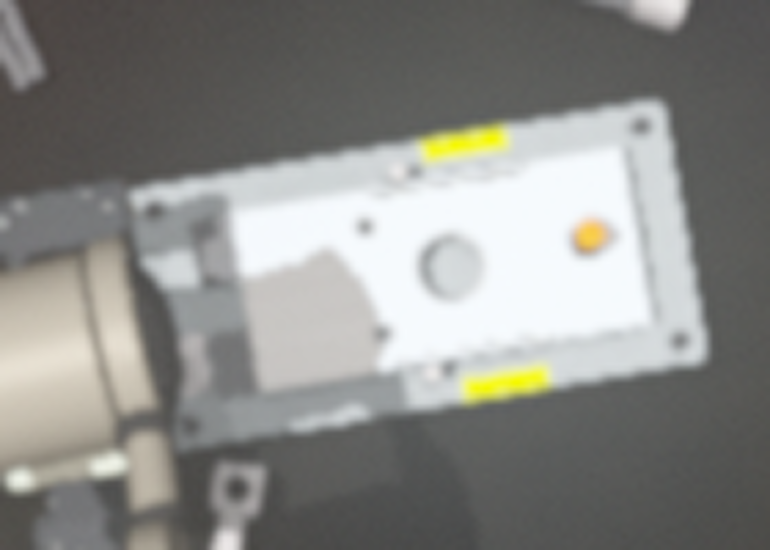

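```bash
python3 - <<'E'
from h import *
o=bot.get_obs();g=gp(o)-[0,0,10.4];c=bot.capture("scene");cs=cam(c)
for n,v in dict(topnose_l=(-16,-51,-25),topnose_r=(16,-51,-25),botnose_r=(16,-51,-33),heel_bot_r=(16,6,-33),gripTopFrontL=(-16,-6,25),gripTopFrontR=(16,-6,25),footFront=(16,-6,-25)).items():
    print(n,((proj(cs,g+fx*v[0]+fy*v[1]+[0,0,v[2]])-[320,120])*7).round())
E
```

```text
topnose_l [333. 423.]
topnose_r [381. 460.]
botnose_r [380. 479.]
heel_bot_r [510. 442.]
gripTopFrontL [443. 273.]
gripTopFrontR [493. 308.]
footFront [485. 431.]
```

Request:
arm_command(moves=[[1,-0.1,0.1,0,0],[1.75,-0.1,0.1,0,0],[1.75,-0.1,0.1,0,0],[1.75,-0.1,0.8,0,0],[1.75,-0.1,1.5,0,0],[1.75,-0.1,2.2,0,0],[1.75,-0.1,3,0,0],[1.75,-0.1,3,0,0]])

```text
time: 12.55
tool_pos: [496.0, 173.3, 241.9]
tcp_rot: [-1.806, 1.565, 3.085]
contact_force: [0.2, 0.6, -2.6]
grip_width: 31.7
```

```bash
python3 - <<'E'
from h import *
o=bot.get_obs();shift(fp(-32,107,83),o)
s=bot.capture("scene");crop(s["frame"],320,120,430,220,7,"s12.png")
c=bot.capture("wrist");crop(c["frame"],200,200,440,340,3.3,"w12.png")
E
```

```text
t 12.55 gp [495.1 173.4  82.7] jaw deg 10.26 tool tilt 0.31 shift cm [-0.03  0.03  3.48] F [ 0.2  0.6 -2.6] w 31.7
```

View pics/s12.png

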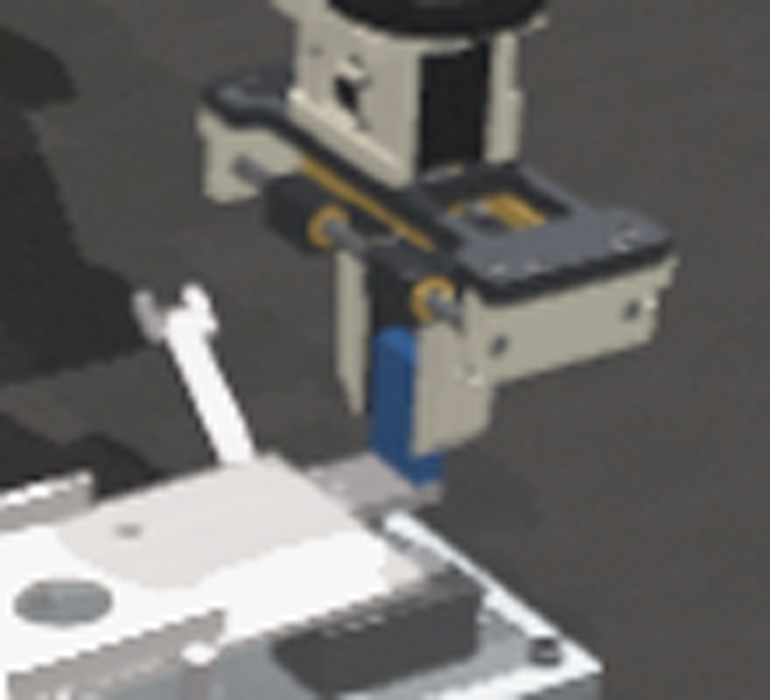

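View pics/w12.png

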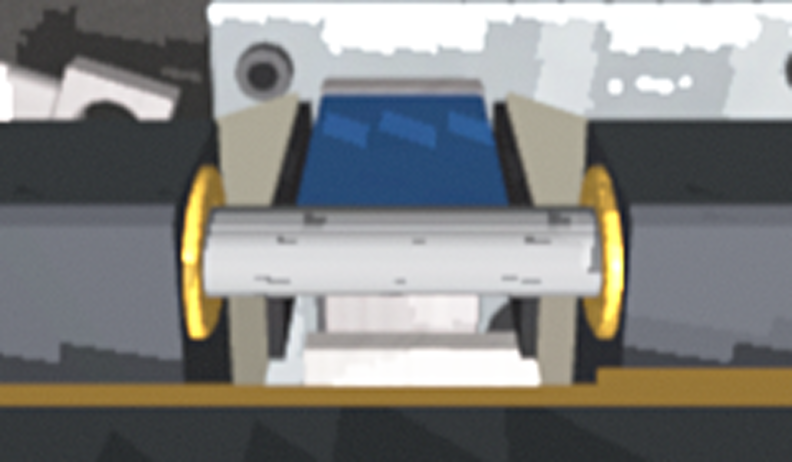

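Request:
arm_command(moves=[[0,0,0.6,0,0],[0,0,1.2,0,0],[0,0,1.8,0,0],[0,0,2.4,0,0],[0,0,3.0,0,0],[0,0,3.2,0,0],[0,0,3.2,0,0]])

```text
time: 13.35
tool_pos: [501.5, 142.3, 241.8]
tcp_rot: [-1.858, 1.565, 3.033]
contact_force: [0.1, 0.5, -2.2]
grip_width: 31.7
```

```bash
python3 - <<'E'
from h import *
o=bot.get_obs();shift(fp(-32,107,83),o)
s=bot.capture("scene");crop(s["frame"],320,120,430,220,7,"s13.png")
c=bot.capture("wrist");crop(c["frame"],200,200,440,340,3.3,"w13.png")
cm=cam(c,o);print("plate edge pred",[(((proj(cm,fp(-32,95,z))-[200,200])*3.3).round()) for z in (50,56.5)])
E
```

```text
t 13.35 gp [500.7 142.4  82.6] jaw deg 10.25 tool tilt 0.32 shift cm [-0.04  0.03  0.33] F [ 0.1  0.5 -2.2] w 31.7
plate edge pred [array([398., 192.]), array([398., 208.])]
```

View pics/s13.png

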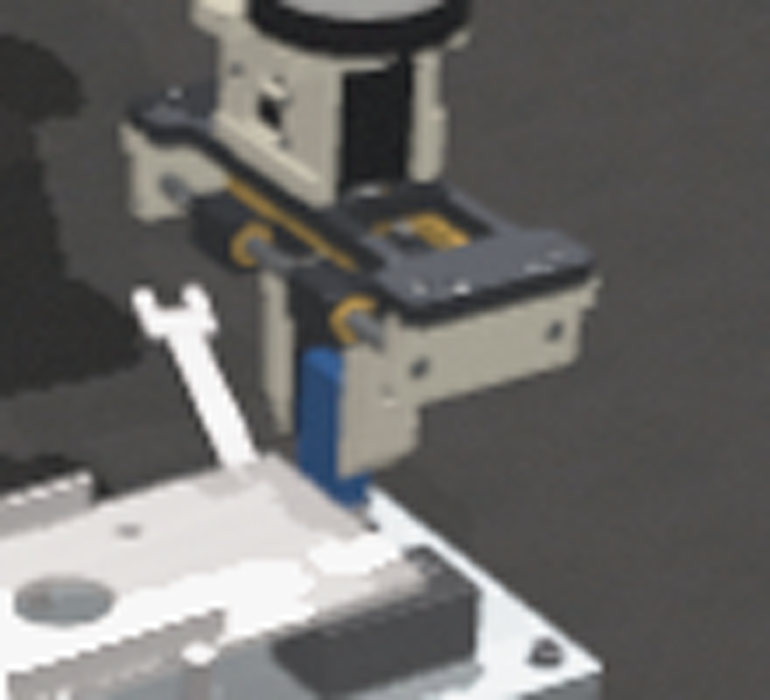

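View pics/w13.png

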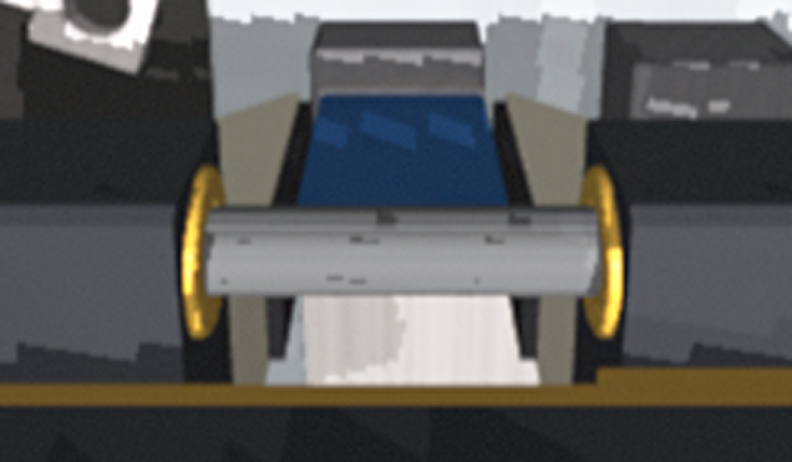

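```bash
python3 - <<'E'
from h import *
o=bot.get_obs();c=bot.capture("wrist");cm=cam(c,o)
f=lambda P:((P-C)@fx,(P-C)@fy)
for r,z in ((95,40),(95,39),(48,37)): print(r,z,f(onz(cm,200+400/3.3,200+r/3.3,z)))
print(f(gp(o)))
E
```

```text
95 40 (np.float64(-31.74057370208092), np.float64(111.72645351201545))
95 39 (np.float64(-31.745871040887366), np.float64(111.32891570465259))
48 37 (np.float64(-31.75948854085422), np.float64(120.70387134289855))
(np.float64(-32.33143065477247), np.float64(110.74679063806906))
```

Request:
arm_command(moves=[[0.1,0,0,0,0],[0.2,0,0,0,0],[0.25,0,0,0,0],[0.25,0,0,0,0]])

```text
time: 13.9
tool_pos: [501.3, 142.9, 239.7]
tcp_rot: [-1.907, 1.565, 2.985]
contact_force: [-2.0, 0.6, 5.1]
grip_width: 31.9
```

```bash
python3 - <<'E'
from h import *
o=bot.get_obs();shift(fp(-32,110.5,80.3),o)
E
```

```text
t 13.9 gp [500.5 143.1  80.5] jaw deg 10.3 tool tilt 0.31 shift cm [0.02 0.04 0.06] F [-2.   0.6  5.1] w 31.9
```

Request:
arm_command(moves=[[0,0,0,0,0.4],[0,0,0,0,0.5],[0,0,0,0,0.5],[0,0,0,0,0.5],[-3,0,0,0,0.5],[-7,0,0,0,0.5],[-9,0,0,0,0.5],[-9,0,0,0,0.5]])

```text
time: 14.7
tool_pos: [502.6, 143.0, 332.7]
tcp_rot: [2.413, 1.569, 1.022]
contact_force: [0.3, 0.6, -1.3]
grip_width: 45.8
```

```bash
python3 - <<'E'
from h import *
o=bot.get_obs();shift(fp(0,70,130),o)
s=bot.capture("scene");crop(s["frame"],270,130,430,230,5,"s14.png")
c=bot.capture("wrist");cv2.imwrite("pics/w14.png",c["frame"])
cm=cam(c,o)
print(proj(cm,fp(-32,110,95)),proj(cm,fp(-32,104.5,95)),proj(cm,fp(-32,120,37)))
E
```

```text
t 14.7 gp [502.7 143.2 173.5] jaw deg 10.3 tool tilt 0.11 shift cm [4.35 3.   4.1 ] F [ 0.3  0.6 -1.3] w 45.8
[317.64603387 213.93627714] [317.66436262 220.52999283] [318.24628478 184.79439645]
```

View pics/s14.png

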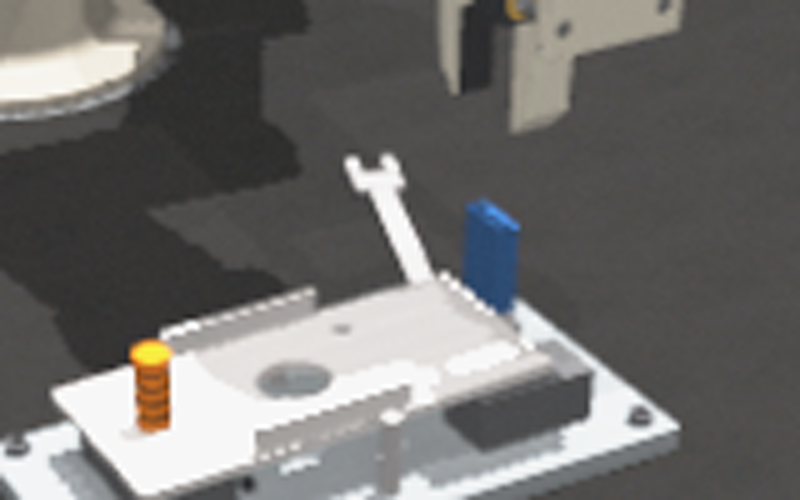

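View pics/w14.png

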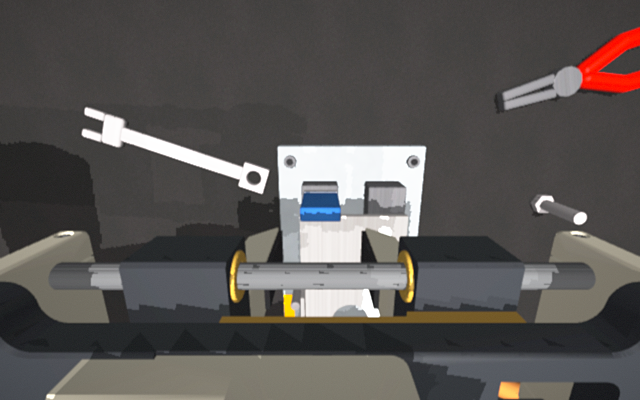

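Request:
arm_command(moves=[[1,1.5,2,0,0],[2,3,4.1,0,0],[3,3,4.1,0,0],[4.4,3,4.1,0,0],[6,3,4.1,0,0],[7,3,4.1,0,0],[8,3,4.1,0,0],[8,3,4.1,0,0],[8,3,4.1,0,0]])

```text
time: 15.7
tool_pos: [538.1, 108.0, 249.2]
tcp_rot: [-1.904, 1.565, 2.988]
contact_force: [0.5, 0.3, 0.9]
grip_width: 0.6
```

```bash
python3 - <<'E'
from h import *
o=bot.get_obs();shift(fp(0,70,70),o)
c=bot.capture("wrist");cv2.imwrite("pics/w15.png",c["frame"])
E
```

```text
t 15.7 gp [537.2 108.2  90. ] jaw deg 10.31 tool tilt 0.32 shift cm [2.   0.25 0.02] F [0.5 0.3 0.9] w 0.6
```

View pics/w15.png

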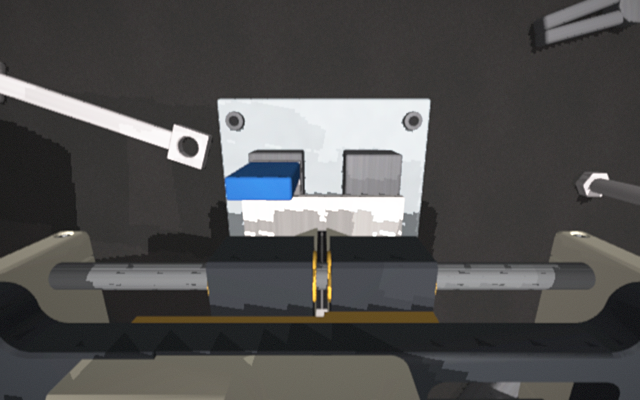

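Request:
arm_command(moves=[[0.5,0.25,0,0,0],[1.0,0.25,0,0,0],[1.3,0.25,0,0,0],[1.5,0.25,0,0,0],[1.7,0.25,0,0,0],[1.9,0.25,0,0,0],[2.0,0.25,0,0,0],[2.0,0.25,0,0,0]])

```text
time: 16.55
tool_pos: [540.5, 108.6, 230.0]
tcp_rot: [-1.982, 1.566, 2.91]
contact_force: [-1.9, 1.4, 5.3]
grip_width: 0.2
```

```bash
python3 - <<'E'
from h import *
o=bot.get_obs();shift(fp(0,70,70),o)
E
```

```text
t 16.55 gp [539.8 108.8  70.8] jaw deg 10.31 tool tilt 0.27 shift cm [ 0.08 -0.02  0.03] F [-1.9  1.4  5.3] w 0.2
```

Request:
arm_command(moves=[[0.1,0,0,0,0],[0.15,0,0,0,0],[0.15,0,0,0,0],[0.15,0,0,0,0]])

```text
time: 16.95
tool_pos: [540.4, 108.6, 229.2]
tcp_rot: [-2.008, 1.567, 2.884]
contact_force: [-3.5, -0.5, 8.4]
grip_width: 0.5
```

Request:
arm_command(moves=[[0.1,0,0,0,0],[0.1,0,0,0,0],[0.1,0,0,0,0]])

```text
time: 17.25
tool_pos: [540.3, 108.6, 229.2]
tcp_rot: [-2.053, 1.567, 2.84]
contact_force: [-2.9, 0.3, 10.5]
grip_width: 0.2
```

Request:
arm_command(moves=[[0.2,0,0,0,0],[0.25,0,0,0,0],[0.25,0,0,0,0],[0.25,0,0,0,0],[0.25,0,0,0,0]])

```text
time: 17.75
tool_pos: [540.1, 108.7, 229.1]
tcp_rot: [-2.162, 1.568, 2.731]
contact_force: [-8.1, -0.7, 21.5]
grip_width: 0.3
```

```bash
python3 - <<'E'
from h import *
o=bot.get_obs();shift(fp(0,70,70),o)
c=bot.capture("wrist");crop(c["frame"],200,130,450,250,3,"w17.png")
s=bot.capture("scene");crop(s["frame"],270,130,430,230,5,"s17.png")
print(bot.get_obs()["contact_force"])
E
```

```text
t 17.75 gp [539.8 108.8  69.9] jaw deg 10.33 tool tilt 0.14 shift cm [-0.01 -0.02  0.04] F [-8.1 -0.7 21.5] w 0.3
[-8.26991365 -0.44733116 21.41785648]
```

View pics/w17.png

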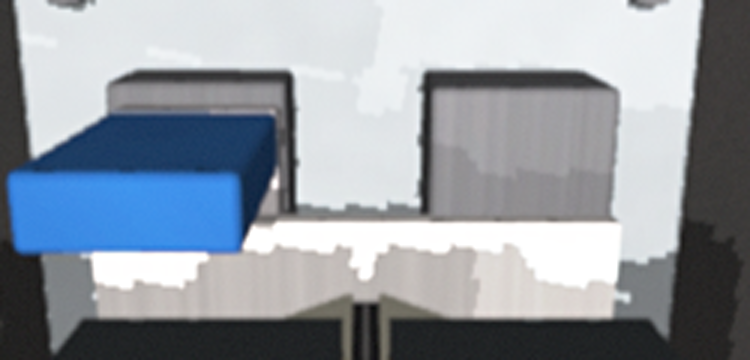

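View pics/s17.png

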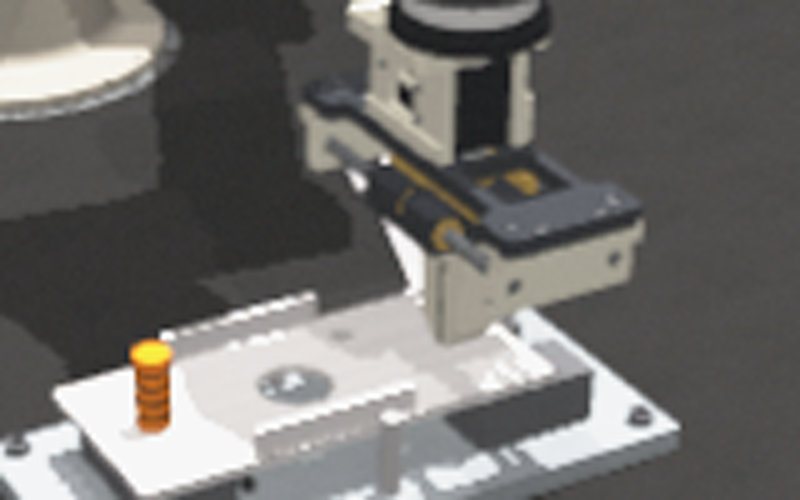

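```bash
python3 - <<'E'
from h import *
print(bot.close_job()); o=bot.get_obs(); print(o["time"],o["contact_force"],gp(o))
E
```

```text
the job is handed in; nothing more can be done
None
the job is handed in; nothing more can be done
```

The job is handed in after about 18 s of robot time, with the fingertips still pressing the plate. The close-out gave no verdict, so success is judged from my own checks.

- **Pin:** I took the small orange pin from the block, not one of the two larger ones standing beside it. It went through the plate's hole onto the bush's floor: the height at contact was 78.7 mm against 79 mm expected, and it stood upright in later pictures.
- **Packer:** The low rest is the one on the robot's side (x = -32); three pictures agreed on that. The tongue slid in without resistance. The grip stands about 9 mm clear of the plate's edge, within about 1 mm of the rest's centre line, and the packer is let go.
- **Press:** The closed fingertips push on the plate 25 mm in from its edge with about 21 N. The tips stopped at about 51 mm, the flush height, and the force then rose without further travel. It was steady over the last two readings. The scene picture shows the plate down on the tall rest.

**Disagreements and limits:**
- Camera estimates of the fixture's position differed by about 3 mm between views; I used the one that matched where the pin went in.
- A sideways drag of about 8 N showed during the final press, with no visible movement.
- I could not measure the contact forces on the packer and the tall rest separately.

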